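Clear the casting bench: bars, lids and the mould core

TASK

Clear up after casting: lay the two pewter bars flat on the floor of the square sheet-steel tray, stand the two knobbed lids in the wooden tray, one in each bay, and nest the narrow tapered mould core upright in the wide tapered sleeve. Let the core sink in loosely until it just rests in the taper, never push or drop it in so that it wedges, and leave the little crucible where it stands.

Things in the scene. Friction and masses are not known exactly. Their poses are not given: they have to be found in the camera images.
- bar1: Cast pewter bar lying flat, 104 long (its x) x 30 wide (its y) x 22 high mm, the upper 8 mm a little narrower (94 x 26). About 0.4 kg. Origin: centre of its underside. Turned to any yaw.
- bar2: Cast pewter bar lying flat, 104 long (its x) x 30 wide (its y) x 22 high mm, the upper 8 mm a little narrower (94 x 26). About 0.4 kg. Origin: centre of its underside. Turned to any yaw. Same as bar1; the bars are interchangeable.
- lid1: Cast pewter lid standing on its flat disc: disc 64 mm diameter, 8 mm thick; on its centre a stem 16 mm diameter up to 22 mm, then a round knob 24 mm diameter from 22 to 46 mm above the underside. About 0.22 kg. Origin: centre of its underside, z up.
- lid2: Cast pewter lid standing on its flat disc: disc 64 mm diameter, 8 mm thick; on its centre a stem 16 mm diameter up to 22 mm, then a round knob 24 mm diameter from 22 to 46 mm above the underside. About 0.22 kg. Origin: centre of its underside, z up. Same as lid1; the lids are interchangeable.
- core: Dark iron mould core: hollow cup standing narrow end down, 115 mm high. Outside diameter 34 mm at the foot, growing evenly to 54 at 50 mm height, then straight to the rim; wall 5. 0.3 kg. Origin: centre of its foot, z up. Grip the straight part from above. Home in the sleeve its foot is 15 mm above the sleeve's foot, its rim 50 mm above the sleeve's rim.
- sleeve: Dark iron sleeve: loose heavy (0.9 kg) tapered cup standing mouth up, 80 mm high, on a foot disc 82 mm across, 6 mm thick. Outside diameter 72 mm at the rim; bore 60 mm at the rim narrowing evenly to about 30 at its inner floor (6 mm up), about the same taper as the core. Origin: centre of its underside, z up.
- lid_tray: Pale wooden tray fixed on the bench, 98 (its x) x 190 (its y) x 22 mm high, walls 6 mm, floor 6 mm thick, one 6 mm divider across the middle: two bays, each 86 x 86 mm inside, centred at y = +46 and -46 mm. Origin: centre of its underside.
- bar_tray: Sheet-steel tray fixed on the bench, one undivided compartment, 152 (its x) x 142 (its y) x 20 mm high, walls 4 mm, floor 4 mm thick (inside 144 x 134 mm). Origin: centre of its underside. The two bars fit in it side by side, along its x, with their centres at y = +32 and -32 mm.
- crucible: Small terracotta-coloured open cup, 44 mm rim diameter, 36 mm high, standing loose among the things. A bystander. Origin: centre of its underside.
Things that resemble listed ones, but are neither listed nor needed, are in the scene too. What is shaped like the bar2 but pink or turquoise is not meant.

How it is judged (in metres and radians):
At the end, for the whole second after the job is handed in: Bars flat on the steel tray's floor and lids flat on the wooden tray's, one per bay (underside within 5 mm, tilt under 0.12 rad); core in sleeve within 8 mm of its axis, foot 6 to 23 mm above the sleeve's, tilt under 0.1 rad; sleeve upright (0.05 rad); all at rest (x of bar1 in the frame of bar_tray between -0.06 and 0.06 m and y of bar1 in the frame of bar_tray between -0.06 and 0.06 m and z of bar1 in the frame of bar_tray between 0 and 0.009 m and angle between each of bar1, bar2, lid1, lid2's own z axis and vertical below 0.12 rad and x of bar2 in the frame of bar_tray between -0.06 and 0.06 m and y of bar2 in the frame of bar_tray between -0.06 and 0.06 m and z of bar2 in the frame of bar_tray between 0 and 0.009 m and x of lid1 in the frame of lid_tray between -0.02 and 0.02 m and y of lid1 in the frame of lid_tray between -0.07 and 0.07 m and z of lid1 in the frame of lid_tray between 0.002 and 0.011 m and x of lid2 in the frame of lid_tray between -0.02 and 0.02 m and y of lid2 in the frame of lid_tray between -0.07 and 0.07 m and z of lid2 in the frame of lid_tray between 0.002 and 0.011 m and horizontal distance between lid1 and lid2 above 0.06 m and horizontal distance between core and sleeve below 0.008 m and z of core in the frame of sleeve between 0.006 and 0.023 m and angle between core's own z axis and vertical below 0.1 rad and angle between sleeve's own z axis and vertical below 0.05 rad and linear speed of each of bar1, bar2, lid1, lid2, core, sleeve below 0.02 m/s); the robot touches nothing.
It fails at once if the core pressed or dropped into the sleeve (over 40 N between them) (contact force between core and sleeve above 40 N).
It fails at once if the crucible moved more than 30 mm (distance of crucible from where it was at the start of the episode above 0.03 m).
It also fails if it takes over 131 s, if anything falls off the work surface, if the arm or the gripper's body presses on something with over 40 N, if the wrist force passes 120 N, or if a joint passes its speed limit or range.

ROBOT

A 6-joint arm with a two-finger parallel gripper is mounted at the origin on the work surface. World frame = base frame: x ahead of the robot, y to its left, z up, the work surface at z = 0. Lengths are in m, angles in degrees, forces in N, time in s.
With the tool pointing down it reaches from about 0.425 to 0.95 m from the base axis. Payload 3.5 kg.
Tool frame: the origin (TCP) lies at the very end of the fingers, on their centre line; the grasp point (between the pads) lies 19 mm behind it; z points along the fingers, y is the line along which they close (so a half turn about z gives the same grasp; the last joint's range is limited). The gripper opens to 85 mm and grips with 20 to 120 N. Pads are 22 mm wide; open, the fingers measure 114 mm over their backs; the gripper's body (76 mm by 85 mm) begins 54 mm behind the grasp point. The pads swing forward as they close: fully open they stand 13 mm farther back than shut.
Start: joints at [-73.453, 16.404, 90.338, -0, 73.258, -8.594], TCP at [0.287, -0.611, 0.231] pointing down, gripper open.
Joint ranges: [-158.93, 158.93], [-51.34, 127.21], [12.03, 142.37], [-87.48, 267.48], [13.55, 161.25], [-162.69, 162.69]. Speed limits (degrees/s): [159.86, 159.86, 180, 180, 180, 180].

INTERFACE

Orientations are given as [roll, pitch, yaw] about the fixed x, y, z axes, in that order (R = Rz(yaw) Ry(pitch) Rx(roll)).
In Python, from workcell import readout, eyes, ctrl gives the robot as it stands.
- The arm moves only by the tool step_arm, never from a script. Its argument "deltas" is a list of rows, each a list of 6 numbers: the shift along the tool's x, y, z in cm, then the turn, a rotation vector about the tool's x, y, z in degrees. A call has 1 to 10 rows; each row shifts and turns the commanded pose from where the row before left it, along the tool's axes as they then stand; what a row does not reach is not made up. A row lasts 1/12 s, in which the tool goes at most 41.7 mm and 7.16 degrees, less where a joint would pass 70% of its speed; a pose out of reach is approached as far as the arm can. A call is refused whole if a number of a shift passes 4.17 or a number of a turn 7.16, either way. A call with a gripper value outside its range is refused whole. "hand" is the closure, from -1 (fully open) to 1 (shut), set as the call begins (left out, the last holds). The fingers move at their own pace and stop on an object; "newtons" is the grip in N (left out, the last holds). Time passes only in rows, so rows that do not move let the fingers close. It gives the time, the measured TCP pose, the force, the opening and the grip force at its end, in the units of the state.
- readout.observe(): the state, without advancing time (a new reading comes with each control period).
- eyes.snapshot(name): name is "side" or "top"; returns the picture (384x512x3 uint8, blue, green, red); there is no depth.
- eyes.camera_model(name): a dict with "K" (3x3 intrinsics, pixels), "cam_to_world" (4x4, takes a point from camera to world coordinates). Camera axes: x right, y down, z forward; pixel columns grow to the right and rows downward; lengths in m; the calibration is good to about 2 mm. A picture is of the moment at which its call begins. camera_model takes no time and is no camera call.
- ctrl.sign_off(): hands the job in; it is judged then, once.
The state is a dict: "time": time; "joint_positions": joint angles; "joint_velocities": joint speeds; "effort": joint torques, N m; "ee_pos": TCP position; "tool_rot": TCP orientation; "force": force on the tool from outside, world axes, zero at the start; "moment": the same for the moment, N m; "grip_width": finger opening in m; "grip_force": force on a finger pad.
Only numpy, scipy, OpenCV 4.12 (cv2) and the standard library are available. Lean on these libraries where they do the work, as an engineer would, in place of code of your own. Each camera call takes 0.05 s, during which the arm holds its last target. There are 200 camera calls.

## Working session

There is one attempt and no reset: what is moved stays moved. The work goes in short steps, Python scripts to look and compute and a tool call to move; the robot and the scene stay as the last step left them, time stands still between calls to the robot, and variables do not carry over. Pictures are saved under pics/ and viewed, at most 14 in all, crops included, and the job is handed in when it is done.

Besides the shell and the picture viewer there is one more tool, called after "Call:" by a JSON object that holds its "api" and its "payload", one argument or row to a line. step_arm: Moves the arm, as the interface text tells. Its arguments: {"type":"object","properties":{"deltas":{"type":"array","items":{"type":"array","items":{"type":"number"}}},"hand":{"type":"number"},"newtons":{"type":"number"}},"required":["deltas"]}

```bash
ls; mkdir -p pics
python3 - <<'E'
from workcell import readout, eyes, ctrl
import cv2
for n in("top","side"):
    cv2.imwrite(f"pics/{n}0.png",cv2.resize(eyes.snapshot(n),(800,600),interpolation=cv2.INTER_CUBIC)); m=eyes.camera_model(n);print(m["K"],m["cam_to_world"])
s=readout.observe();print(s)
E
```

```text
pics
[[447.52760368   0.         249.69374058]
 [  0.         447.52760368 190.88836165]
 [  0.           0.           1.        ]] [[ 1.03484277e-01 -9.73877878e-01  2.02120960e-01  2.24522329e-01]
 [-9.94630978e-01 -1.01421234e-01  2.05657607e-02  4.73606859e-02]
 [ 4.70817802e-04 -2.03164001e-01 -9.79144610e-01  1.20743227e+00]
 [ 0.00000000e+00  0.00000000e+00  0.00000000e+00  1.00000000e+00]]
[[351.03958015   0.         252.65321651]
 [  0.         351.03958015 190.03414007]
 [  0.           0.           1.        ]] [[-0.99040303 -0.10006818  0.09533199  0.34480428]
 [-0.13732287  0.63448641 -0.76063751  0.92938372]
 [ 0.01562876 -0.76642897 -0.64213891  0.74765299]
 [ 0.          0.          0.          1.        ]]
{'time': 0.1, 'joint_positions': array([-7.34534783e+01,  1.64497817e+01,  9.04175810e+01, -2.32718689e-04,
        7.32586233e+01, -8.59362127e+00]), 'joint_velocities': array([ 0.05986573, -0.12115297, -0.18644872,  0.03012893,  0.04432044,
        0.01027216]), 'effort': array([ 6.20265255e-04, -4.07298768e+01, -2.93698150e+01, -1.40058273e-04,
        3.40312145e-03,  3.69337755e-06]), 'ee_pos': array([ 0.28661876, -0.61044349,  0.23003914]), 'tool_rot': array([-1.79875395e+02, -1.86052799e-02,  2.51401900e+01]), 'force': array([-0.1808332 ,  0.22596172, -0.64476935]), 'moment': array([ 0.04278874,  0.05954621, -0.0226792 ]), 'grip_force': 0.0, 'grip_width': 0.08539736360019569}
```

View pics/top0.png

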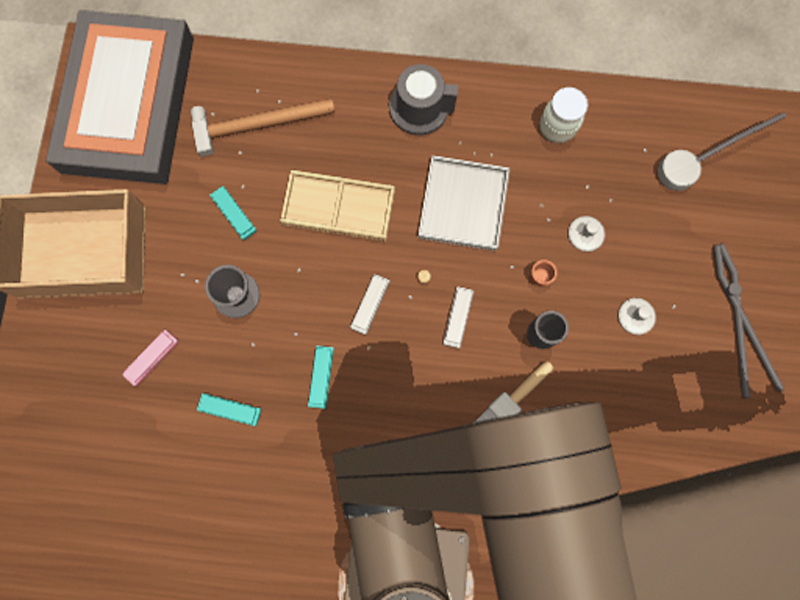

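View pics/side0.png

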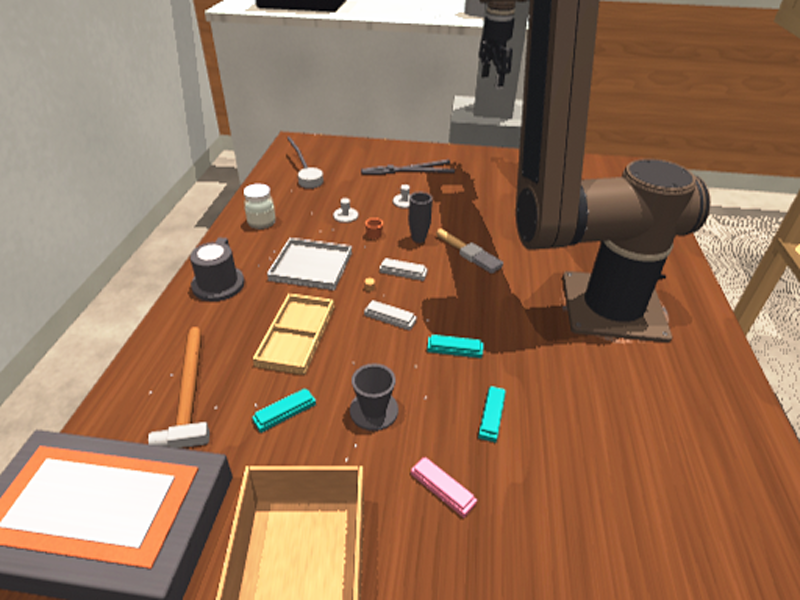

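The top view shows everything. In its 800×600 pixels:
- Lids at (587,233) and (637,316)
- Core (549,329), crucible (543,272) and sleeve (232,290)
- Pewter bars (370,304) and (458,317)
- Wooden tray (338,205) and steel tray (464,202)

The side view agrees with this.

```bash
cat > h.py <<'E'
import numpy as np, cv2
from workcell import readout, eyes
def ray(n,uv,z):
    m=eyes.camera_model(n);K=m["K"];T=m["cam_to_world"]
    uv=np.atleast_2d(np.asarray(uv,float)); d=np.c_[uv,np.ones(len(uv))]@np.linalg.inv(K).T@T[:3,:3].T
    o=T[:3,3]; return (o+d*((z-o[2])/d[:,2])[:,None])[:,:2]
def proj(n,P):
    m=eyes.camera_model(n);T=np.linalg.inv(m["cam_to_world"]);P=np.atleast_2d(P)
    c=P@T[:3,:3].T+T[:3,3];c=c@m["K"].T;return c[:,:2]/c[:,2:]
def comp(mask,uv):
    "largest contour in the component nearest pixel uv"
    cs,_=cv2.findContours(mask.astype(np.uint8),cv2.RETR_EXTERNAL,cv2.CHAIN_APPROX_NONE)
    cs=[c for c in cs if cv2.contourArea(c)>40]
    return max(cs,key=lambda c:cv2.pointPolygonTest(c,(float(uv[0]),float(uv[1])),True))[:,0,:]
def rect(n,c,z):
    r=cv2.minAreaRect((ray(n,c,z)*1000).astype(np.float32)); (x,y),(a,b),t=r
    if a<b: a,b,t=b,a,t+90
    return [round(float(v),1) for v in (x,y,a,b,(t+90)%180-90)]
E
python3 - <<'E'
from h import *
t=cv2.imread('pics/top0.png')
for n in("top","side"):
    im=eyes.snapshot(n); np.save(n+'.npy',im)
im=np.load('top.npy');hsv=cv2.cvtColor(im,cv2.COLOR_BGR2HSV);S=1/1.5625
g=(hsv[...,1]<70)&(hsv[...,2]>110)
for nm,p,z in(("barA",(370,304),.018),("barB",(458,317),.018),("steel",(464,202),.02),("lid1",(587,240),.008),("lid2",(637,322),.008)):
    c=comp(g,np.array(p)*S); print(nm,rect("top",c,z))
    if nm[:3]=="lid":
        (x,y),r=cv2.minEnclosingCircle((ray("top",c,z)*1000).astype(np.float32));print(x,y,r)
w=(hsv[...,0]>15)&(hsv[...,0]<32)&(hsv[...,2]>130)
print("wood",rect("top",comp(w,np.array((338,205))*S),.02))
si=np.load('side.npy')
cr=lambda i,u,v,k:cv2.resize(i[int(v*S)-k:int(v*S)+k,int(u*S)-k:int(u*S)+k],(300,300),interpolation=cv2.INTER_NEAREST)
cv2.imwrite('pics/crop.png',np.vstack([np.hstack([cr(im,549,329,25),cr(im,232,290,25)]),np.hstack([cr(si,420,215,25),cr(si,374,395,25)])]))
print([(int(u*S)-25,int(v*S)-25) for u,v in((549,329),(232,290),(420,215),(374,395))])
E
```

```text
barA [457.4, 107.4, 105.4, 31.3, -17.5]
barB [450.1, -47.3, 105.6, 30.7, -8.8]
steel [658.4, -40.1, 157.9, 143.8, -3.8]
lid1 [627.2, -263.1, 64.7, 61.4, 3.0]
626.726318359375 -262.7029113769531 32.92036056518555
lid2 [486.0, -358.1, 63.6, 60.9, -84.1]
485.9788513183594 -357.4297790527344 32.8965950012207
wood [630.6, 184.1, 191.7, 103.4, 86.6]
[(326, 185), (123, 160), (243, 112), (214, 227)]
```

View pics/crop.png

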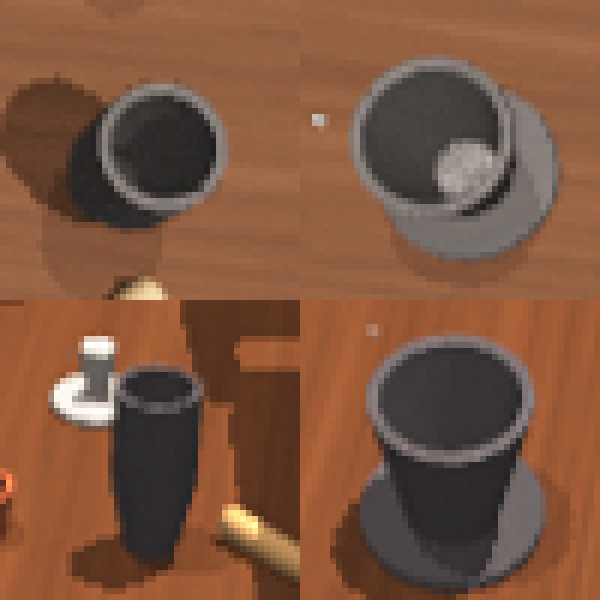

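Run:
```python
from h import *
for nm,z,a,b in(("core",.115,(353.3,209.7),(269.5,126.6)),("sleeve",.08,(145,182.4),(239,243.6))):
    for n,p in(("top",a),("side",b)): print(nm,n,ray(n,np.array(p)-.5,z)*1000)
print("cruc rim",ray("top",np.array((543,271))/1.5625,.036)*1000)
print("lid knob tops side", ray("side",np.array((405,187))/1.5625,.046)*1000, ray("side",np.array((346,202))/1.5625,.046)*1000)
# automatic check of rims by ellipse fit
im=np.load('top.npy').astype(float);v=im.mean(2);s=im.max(2)-im.min(2)
for nm,z,p in(("core",.115,(353,210)),("sleeve",.08,(145,182))):
    pts=[]
    for t in np.arange(0,6.28,.1):
        r=np.arange(6 if nm=="core" else 9,16,.25);u=p[0]+r*np.cos(t);w=p[1]+r*np.sin(t)
        val=cv2.remap(v.astype(np.float32),u.astype(np.float32)[None],w.astype(np.float32)[None],1)[0]
        k=np.argmax(np.gradient(val)); pts.append((u[k],w[k]))
    (x,y),ax,_=cv2.fitEllipse(np.float32(pts)); print(nm,x,y,ax,ray("top",(x,y),z)*1000)
```

```text
core top [[ 430.44470409 -188.01893122]]
core side [[ 429.82315952 -183.30587414]]
sleeve top [[452.69251521 343.78874112]]
sleeve side [[450.53345247 349.24694645]]
cruc rim [[ 541.42324345 -185.32735836]]
lid knob tops side [[ 484.08307473 -350.152536  ]] [[ 620.46704064 -249.32921336]]
core 352.7333984375 209.05337524414062 (16.834510803222656, 18.137523651123047) [[ 430.79458917 -187.83422893]]
sleeve 145.4676055908203 183.29786682128906 (22.538284301757812, 26.546018600463867) [[449.2882763  340.74560329]]
```

Call:
{"api": "step_arm", "payload": {
  "deltas": [
    [0,0,0,0,0,5.8],
    [0,0,0,0,0,5.8],
    [0,0,0,0,0,5.8],
    [0,0,0,0,0,5.8],
    [0,0,0,0,0,5.8],
    [0.9,-3.3,0,0,0,0],
    [0.9,-3.3,0,0,0,0],
    [0.9,-3.3,0,0,0,0],
    [0.9,-3.3,0,0,0,0],
    [0.9,-3.3,0,0,0,0]
  ],
  "hand": -1,
  "newtons": 60
}}

```text
time: 1.03
ee_pos: [0.343, -0.4478, 0.231]
tool_rot: [-180.0, 0.0, -3.9]
force: [-0.2, 0.2, 0.2]
grip_width: 0.0855
grip_force: 0.0
```

Call:
{"api": "step_arm", "payload": {
  "deltas": [
    [0.9,-3.3,0,0,0,0],
    [0.9,-3.3,0,0,0,0],
    [0.9,-3.3,0,0,0,0],
    [0.9,-3.3,0,0,0,0],
    [0.9,-3.3,0,0,0,0],
    [0.9,-3.3,0,0,0,0],
    [0.9,-3.3,0,0,0,0],
    [0,0,0,0,0,0],
    [0,0,0,0,0,0]
  ]
}}

```text
time: 1.78
ee_pos: [0.4215, -0.2218, 0.2313]
tool_rot: [180.0, -0.0, -3.7]
force: [0.4, -0.2, 0.3]
grip_width: 0.0852
grip_force: 0.0
```

```bash
cat > d.py <<'E'
import sys, numpy as np
from scipy.spatial.transform import Rotation as R
from workcell import readout
s=readout.observe();x=[float(v) for v in sys.argv[1:4]]
r=R.from_euler('xyz',s['tool_rot'],degrees=True).as_matrix()
print('t',s['time'],'pos',np.round(s['ee_pos']*1000,1),'rot',np.round(s['tool_rot'],1),'F',np.round(s['force'],1),'w',round(s['grip_width']*1000,1),'gf',round(s['grip_force'],1))
print('tool delta cm',np.round(r.T@(np.array(x)/1000-s['ee_pos'])*100,2))
E
python3 d.py 430 -186.5 75
```

```text
t 1.7833 pos [ 421.5 -221.8  231.3] rot [180.   -0.   -3.7] F [ 0.4 -0.2  0.3] w 85.2 gf 0.0
tool delta cm [ 0.62 -3.58 15.63]
```

Call:
{"api": "step_arm", "payload": {
  "deltas": [
    [0.3,-1.8,0,0,0,0],
    [0.3,-1.8,0,0,0,0],
    [0,0,2,0,0,0],
    [0,0,2,0,0,0],
    [0,0,2,0,0,0],
    [0,0,2,0,0,0],
    [0,0,2,0,0,0],
    [0,0,2,0,0,0],
    [0,0,2,0,0,0],
    [0,0,1.6,0,0,0]
  ]
}}

```text
time: 2.62
ee_pos: [0.4288, -0.1888, 0.0737]
tool_rot: [-180.0, 0.1, -4.0]
force: [0.2, 0.3, 0.1]
grip_width: 0.0849
grip_force: 0.0
```

Call:
{"api": "step_arm", "payload": {
  "deltas": [
    [0,0,0,0,0,0],
    [0,0,0,0,0,0],
    [0,0,0,0,0,0],
    [0,0,0,0,0,0],
    [0,0,0,0,0,0],
    [0,0,0,0,0,0],
    [0,0,0,0,0,0],
    [0,0,0,0,0,0]
  ],
  "hand": 1,
  "newtons": 50
}}

```text
time: 3.28
ee_pos: [0.4303, -0.1884, 0.0764]
tool_rot: [179.9, -0.1, -3.8]
force: [-0.1, -1.4, 3.0]
grip_width: 0.0524
grip_force: 52.9
```

```bash
python3 - <<'E'
from h import *
for n in("top","side"): np.save(n+'1.npy',eyes.snapshot(n))
cv2.imwrite('pics/g1.png',np.hstack([cv2.resize(np.load('side1.npy')[60:210,200:350],(400,400)),cv2.resize(np.load('top1.npy')[130:280,270:420],(400,400))]))
E
python3 d.py 430 -186.5 230
```

```text
t 3.3833 pos [ 430.3 -188.4   76.3] rot [ 1.799e+02 -1.000e-01 -3.800e+00] F [ 0.6 -0.9  2.7] w 52.1 gf 52.9
tool delta cm [ -0.02  -0.16 -15.37]
```

View pics/g1.png

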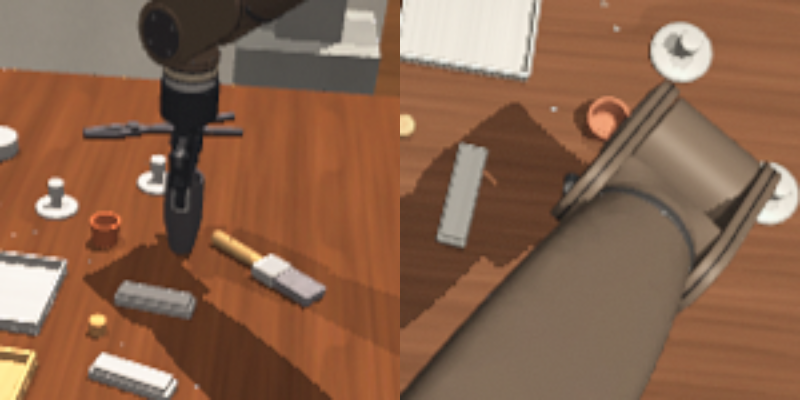

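Call:
{"api": "step_arm", "payload": {
  "deltas": [
    [0,0,-1,0,0,0],
    [0,0,-2.4,0,0,0],
    [0,0,-2.4,0,0,0],
    [0,0,-2.4,0,0,0],
    [0,0,-2.4,0,0,0],
    [0,0,-2.4,0,0,0],
    [0,0,-2.4,0,0,0],
    [0.7,-2.4,0,0,0,0],
    [0.7,-2.4,0,0,0,0],
    [0.7,-2.4,0,0,0,0]
  ]
}}

```text
time: 4.22
ee_pos: [0.455, -0.116, 0.2295]
tool_rot: [-179.9, 0.0, -3.9]
force: [-0.4, 0.7, -2.4]
grip_width: 0.0523
grip_force: 53.3
```

Call:
{"api": "step_arm", "payload": {
  "deltas": [
    [0.7,-2.4,0,0,0,0],
    [0.7,-2.4,0,0,0,0],
    [0.7,-2.4,0,0,0,0],
    [0.7,-2.4,0,0,0,0],
    [0.7,-2.4,0,0,0,0],
    [-0.5,-2.6,0,0,0,0],
    [-0.5,-2.6,0,0,0,0],
    [-0.5,-2.6,0,0,0,0],
    [-0.5,-2.6,0,0,0,0],
    [-0.5,-2.6,0,0,0,0]
  ]
}}

```text
time: 5.05
ee_pos: [0.4807, 0.1331, 0.2286]
tool_rot: [-180.0, 0.2, -3.9]
force: [-1.0, 0.1, -2.9]
grip_width: 0.0521
grip_force: 53.3
```

Call:
{"api": "step_arm", "payload": {
  "deltas": [
    [-0.5,-2.6,0,0,0,0],
    [-0.5,-2.6,0,0,0,0],
    [-0.5,-2.6,0,0,0,0],
    [-0.5,-2.6,0,0,0,0],
    [-0.5,-2.6,0,0,0,0],
    [-0.5,-2.2,0,0,0,0],
    [-0.3,-1.2,0,0,0,0],
    [0,0,0,0,0,0],
    [0,0,0,0,0,0],
    [0,0,0,0,0,0]
  ]
}}

```text
time: 5.88
ee_pos: [0.4601, 0.2965, 0.2289]
tool_rot: [179.9, 0.1, -3.9]
force: [0.3, 0.5, -2.3]
grip_width: 0.0521
grip_force: 53.4
```

```bash
python3 d.py 451.5 345 175
python3 - <<'E'
from h import *
for n in("top","side"): np.save(n+'2.npy',eyes.snapshot(n))
cv2.imwrite('pics/g2.png',np.hstack([cv2.resize(np.load('side2.npy')[160:310,170:320],(400,400)),cv2.resize(np.load('top2.npy')[110:260,70:220],(400,400))]))
E
```

```text
t 5.8833 pos [460.1 296.5 228.9] rot [ 1.799e+02  1.000e-01 -3.900e+00] F [ 0.3  0.5 -2.3] w 52.1 gf 53.4
tool delta cm [-1.18 -4.78  5.39]
```

View pics/g2.png

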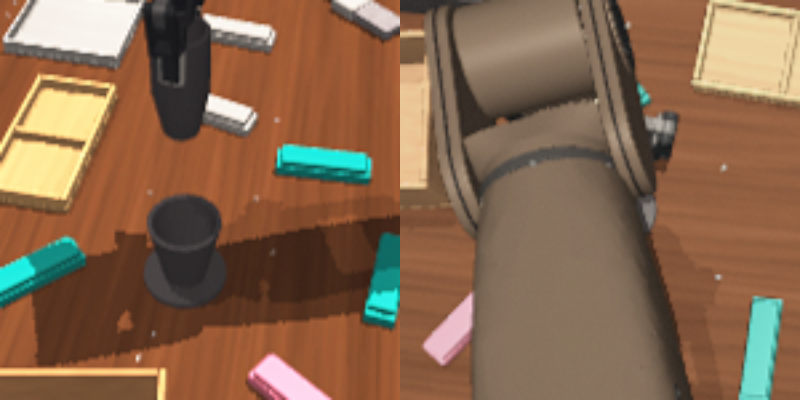

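Call:
{"api": "step_arm", "payload": {
  "deltas": [
    [-0.4,-1.6,0,0,0,0],
    [-0.4,-1.6,0,0,0,0],
    [-0.4,-1.6,0,0,0,0],
    [0,0,1,0,0,0],
    [0,0,1.5,0,0,0],
    [0,0,1.5,0,0,0],
    [0,0,1,0,0,0],
    [0,0,0.5,0,0,0],
    [0,0,0,0,0,0],
    [0,0,0,0,0,0]
  ]
}}

```text
time: 6.82
ee_pos: [0.4519, 0.3456, 0.1744]
tool_rot: [180.0, 0.0, -3.9]
force: [0.2, -0.1, -2.1]
grip_width: 0.0519
grip_force: 53.6
```

```bash
python3 d.py 451.5 345 100
python3 - <<'E'
from h import *
for n in("top","side"): np.save(n+'3.npy',eyes.snapshot(n))
cv2.imwrite('pics/g3.png',cv2.resize(np.load('side3.npy')[180:300,170:320],(750,600),interpolation=cv2.INTER_NEAREST))
E
```

```text
t 6.8167 pos [451.9 345.6 174.4] rot [180.    0.   -3.9] F [ 0.2 -0.1 -2.1] w 51.9 gf 53.6
tool delta cm [-0.03  0.07  7.44]
```

View pics/g3.png

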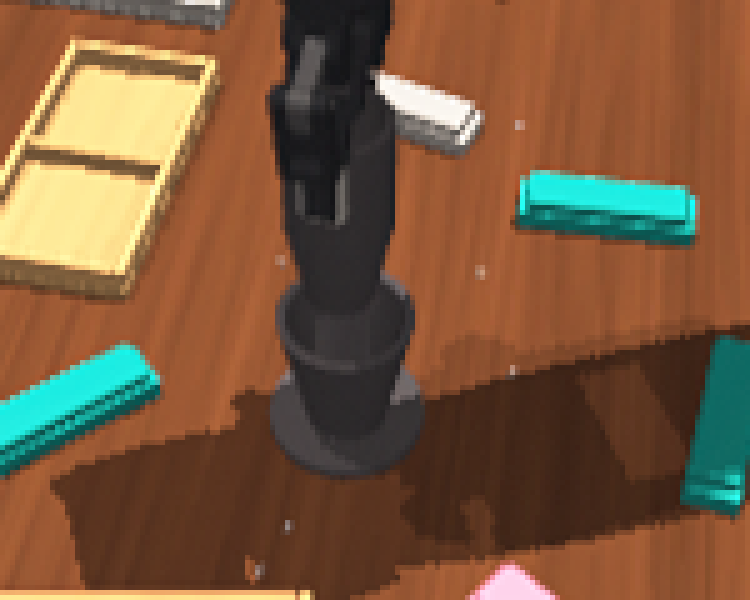

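Call:
{"api": "step_arm", "payload": {
  "deltas": [
    [0,0.1,1,0,0,0],
    [0,0,1,0,0,0],
    [0,0,1,0,0,0],
    [0,0,1,0,0,0],
    [0,0,0.8,0,0,0],
    [0,0,0.6,0,0,0],
    [0,0,0.4,0,0,0],
    [0,0,0,0,0,0],
    [0,0,0,0,0,0]
  ]
}}

```text
time: 7.67
ee_pos: [0.4515, 0.3451, 0.1162]
tool_rot: [180.0, 0.0, -3.9]
force: [0.8, 0.3, -2.2]
grip_width: 0.0521
grip_force: 53.6
```

Call:
{"api": "step_arm", "payload": {
  "deltas": [
    [0,0,0.3,0,0,0],
    [0,0,0.2,0,0,0],
    [0,0,0.2,0,0,0],
    [0,0,0,0,0,0],
    [0,0,0,0,0,0]
  ]
}}

```text
time: 8.08
ee_pos: [0.4515, 0.345, 0.1093]
tool_rot: [180.0, 0.0, -3.9]
force: [0.3, 0.2, -1.9]
grip_width: 0.0524
grip_force: 53.6
```

Call:
{"api": "step_arm", "payload": {
  "deltas": [
    [0,0,0.2,0,0,0],
    [0,0,0.2,0,0,0],
    [0,0,0.1,0,0,0],
    [0,0,0,0,0,0],
    [0,0,0,0,0,0]
  ]
}}

```text
time: 8.5
ee_pos: [0.4514, 0.345, 0.1041]
tool_rot: [180.0, 0.0, -3.9]
force: [-0.9, -0.3, -2.6]
grip_width: 0.052
grip_force: 53.6
```

Call:
{"api": "step_arm", "payload": {
  "deltas": [
    [0,0,0.1,0,0,0],
    [0,0,0.1,0,0,0],
    [0,0,0.1,0,0,0],
    [0,0,0,0,0,0],
    [0,0,0,0,0,0]
  ]
}}

```text
time: 8.92
ee_pos: [0.4512, 0.3449, 0.1011]
tool_rot: [180.0, 0.0, -3.9]
force: [-1.5, -0.2, -2.3]
grip_width: 0.052
grip_force: 53.7
```

Call:
{"api": "step_arm", "payload": {
  "deltas": [
    [0,0,0.1,0,0,0],
    [0,0,0.1,0,0,0],
    [0,0,0,0,0,0],
    [0,0,0,0,0,0]
  ]
}}

```text
time: 9.25
ee_pos: [0.451, 0.3449, 0.0991]
tool_rot: [180.0, 0.1, -3.9]
force: [-3.1, -1.7, -0.9]
grip_width: 0.052
grip_force: 53.9
```

Call:
{"api": "step_arm", "payload": {
  "deltas": [
    [0,0,0.1,0,0,0],
    [0,0,0.1,0,0,0],
    [0,0,0,0,0,0],
    [0,0,0,0,0,0]
  ]
}}

```text
time: 9.58
ee_pos: [0.4508, 0.3448, 0.0972]
tool_rot: [179.9, 0.1, -3.9]
force: [-3.9, -2.6, 1.9]
grip_width: 0.0524
grip_force: 54.2
```

Call:
{"api": "step_arm", "payload": {
  "deltas": [
    [-0.1,0.07,0,0,0,0],
    [0,0,0,0,0,0],
    [0,0,0,0,0,0]
  ]
}}

```text
time: 9.83
ee_pos: [0.4505, 0.3446, 0.0972]
tool_rot: [-180.0, -0.0, -3.9]
force: [-1.6, -0.6, -0.8]
grip_width: 0.0524
grip_force: 53.8
```

Call:
{"api": "step_arm", "payload": {
  "deltas": [
    [0,0,0.1,0,0,0],
    [0,0,0.1,0,0,0],
    [0,0,0,0,0,0],
    [0,0,0,0,0,0]
  ]
}}

```text
time: 10.17
ee_pos: [0.4504, 0.3444, 0.0955]
tool_rot: [180.0, 0.0, -3.9]
force: [-3.5, -2.6, 1.6]
grip_width: 0.0525
grip_force: 54.1
```

Call:
{"api": "step_arm", "payload": {
  "deltas": [
    [-0.1,0.07,0,0,0,0],
    [0,0,0,0,0,0],
    [0,0,0.1,0,0,0],
    [0,0,0.1,0,0,0],
    [0,0,0,0,0,0],
    [0,0,0,0,0,0]
  ]
}}

```text
time: 10.67
ee_pos: [0.4503, 0.3443, 0.0952]
tool_rot: [-179.9, -0.1, -3.9]
force: [-3.6, -0.4, 7.4]
grip_width: 0.0525
grip_force: 54.6
```

Call:
{"api": "step_arm", "payload": {
  "deltas": [
    [-0.05,0.05,0,0,0,0],
    [0,0,0,0,0,0],
    [0,0,0.1,0,0,0],
    [0,0,0,0,0,0],
    [0,0,0,0,0,0]
  ]
}}

```text
time: 11.08
ee_pos: [0.4503, 0.3442, 0.0951]
tool_rot: [-179.9, -0.2, -3.9]
force: [-4.1, -1.4, 10.1]
grip_width: 0.0521
grip_force: 54.8
```

Call:
{"api": "step_arm", "payload": {
  "deltas": [
    [0,0,-0.15,0,0,0],
    [0,0,0,0,0,0],
    [0,0,0,0,0,0]
  ]
}}

```text
time: 11.33
ee_pos: [0.4502, 0.3442, 0.0952]
tool_rot: [-179.9, -0.2, -3.9]
force: [-0.7, 1.0, 4.2]
grip_width: 0.0522
grip_force: 54.2
```

Call:
{"api": "step_arm", "payload": {
  "deltas": [
    [0,0,0,0,0,0],
    [0,0,0,0,0,0],
    [0,0,0,0,0,0],
    [0,0,0,0,0,0],
    [0,0,0,0,0,0],
    [0,0,0,0,0,0]
  ],
  "hand": -1,
  "newtons": 20
}}

```text
time: 11.83
ee_pos: [0.4488, 0.3432, 0.0935]
tool_rot: [180.0, 0.0, -3.9]
force: [0.2, -0.1, -1.4]
grip_width: 0.0855
grip_force: 0.0
```

Call:
{"api": "step_arm", "payload": {
  "deltas": [
    [0,0,-0.5,0,0,0],
    [0,0,-1.5,0,0,0],
    [0,0,-2.5,0,0,0],
    [0,0,-2.5,0,0,0],
    [0,0,-2.5,0,0,0],
    [0,0,-2.5,0,0,0],
    [1,3,0,0,0,0],
    [1,4,0,0,0,0],
    [1,4,0,0,0,0],
    [1,4,0,0,0,0]
  ]
}}

```text
time: 12.67
ee_pos: [0.4787, 0.1897, 0.2146]
tool_rot: [-180.0, -0.1, -3.8]
force: [1.3, -0.4, 1.0]
grip_width: 0.0855
grip_force: 0.0
```

```bash
python3 d.py 627 -261 230
python3 - <<'E'
from h import *
for n in("top","side"): np.save(n+'4.npy',eyes.snapshot(n))
cv2.imwrite('pics/g4.png',np.hstack([cv2.resize(np.load('side4.npy')[180:300,180:300],(400,400)),cv2.resize(np.load('top4.npy')[130:230,90:190],(400,400))]))
E
```

```text
t 12.6667 pos [478.7 189.7 214.6] rot [-1.8e+02 -1.0e-01 -3.8e+00] F [ 1.3 -0.4  1. ] w 85.5 gf 0.0
tool delta cm [17.76 44.   -1.52]
```

View pics/g4.png

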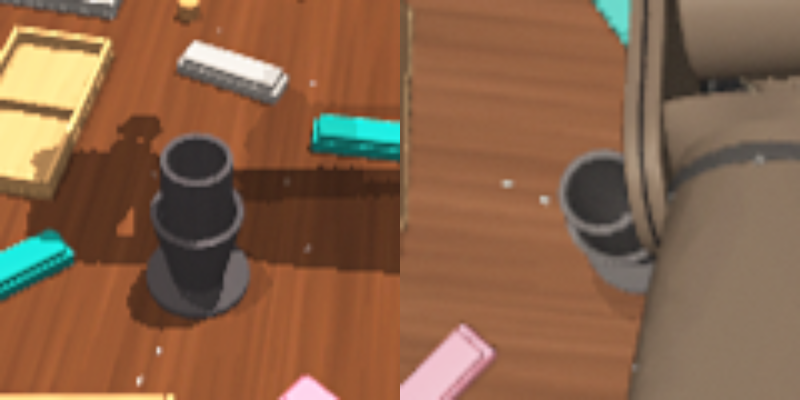

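The core is nested upright in the sleeve. In the left half of the picture, the rims sit concentric around (195,160) and (198,215). Bars next.

Call:
{"api": "step_arm", "payload": {
  "deltas": [
    [0,0,0,0,0,6.85],
    [0,0,0,0,0,6.85],
    [0.1,2.8,0,0,0,0],
    [0.1,2.8,2,0,0,0],
    [0.2,2.9,3,0,0,0],
    [0,0,3,0,0,0],
    [0,0,3,0,0,0],
    [0,0,3,0,0,0],
    [0,0,1,0,0,0],
    [0,0,0,0,0,0]
  ],
  "hand": -0.3
}}

```text
time: 13.6
ee_pos: [0.4545, 0.1091, 0.0613]
tool_rot: [179.9, 0.4, -17.5]
force: [-0.5, 0.6, -0.1]
grip_width: 0.0556
grip_force: 0.0
```

```bash
python3 d.py 457.5 107.5 4
python3 - <<'E'
from h import *
for n in("top","side"): np.save(n+'5.npy',eyes.snapshot(n))
cv2.imwrite('pics/g5.png',cv2.resize(np.load('side5.npy')[110:260,170:320],(600,600)))
E
```

```text
t 13.6 pos [454.5 109.1  61.3] rot [179.9   0.4 -17.5] F [-0.5  0.6 -0.1] w 55.6 gf 0.0
tool delta cm [0.37 0.05 5.73]
```

View pics/g5.png

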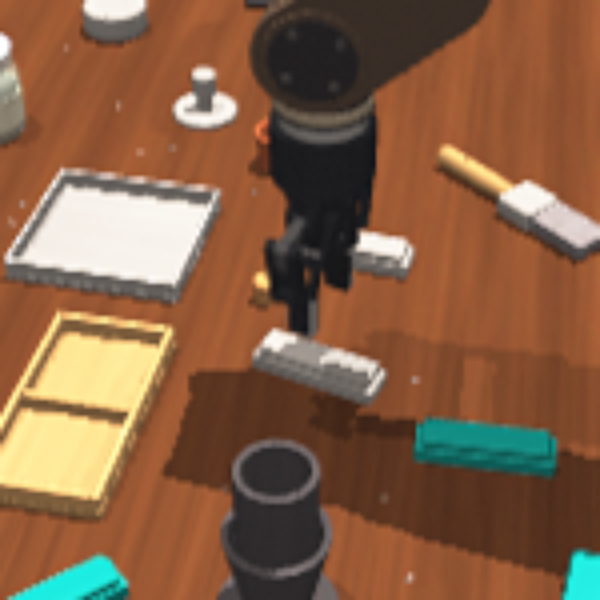

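Call:
{"api": "step_arm", "payload": {
  "deltas": [
    [0.2,0,1.5,0,0,0],
    [0.1,0,1.5,0,0,0],
    [0,0,1.2,0,0,0],
    [0,0,0.8,0,0,0],
    [0,0,0.4,0,0,0],
    [0,0,0.2,0,0,0],
    [0,0,0,0,0,0]
  ]
}}

```text
time: 14.28
ee_pos: [0.4605, 0.108, 0.0086]
tool_rot: [-180.0, -0.1, -17.5]
force: [-0.2, -0.7, -0.0]
grip_width: 0.0555
grip_force: 0.0
```

Call:
{"api": "step_arm", "payload": {
  "deltas": [
    [0,0,0,0,0,0],
    [0,0,0,0,0,0],
    [0,0,0,0,0,0],
    [0,0,0,0,0,0],
    [0,0,0,0,0,0],
    [0,0,0,0,0,0]
  ],
  "hand": 1,
  "newtons": 60
}}

```text
time: 14.78
ee_pos: [0.4606, 0.108, 0.0091]
tool_rot: [-180.0, -0.1, -17.6]
force: [-2.4, 0.4, 5.7]
grip_width: 0.0277
grip_force: 59.1
```

Call:
{"api": "step_arm", "payload": {
  "deltas": [
    [0,0,-1,0,0,0],
    [0,0,-2,0,0,0],
    [0,0,-2,0,0,0],
    [0,0,-2,0,0,0],
    [0,0,-1,0,0,0],
    [0,0,0,0,0,-6.85],
    [0,0,0,0,0,-6.85],
    [0,0,0,0,0,0]
  ]
}}

```text
time: 15.45
ee_pos: [0.4591, 0.1078, 0.0876]
tool_rot: [180.0, 0.0, -3.7]
force: [-0.5, 0.3, -3.3]
grip_width: 0.0275
grip_force: 60.0
```

```bash
python3 d.py 662.8 -13 9
```

```text
t 15.45 pos [459.1 107.8  87.6] rot [180.    0.   -3.7] F [-0.5  0.3 -3.3] w 27.5 gf 60.0
tool delta cm [21.12 10.73  7.85]
```

Call:
{"api": "step_arm", "payload": {
  "deltas": [
    [2.35,1.2,0,0,0,0],
    [2.35,1.2,0,0,0,0],
    [2.35,1.2,0,0,0,0],
    [2.35,1.2,0,0,0,0],
    [2.35,1.2,0,0,0,0],
    [2.35,1.2,0,0,0,0],
    [2.35,1.2,0,0,0,0],
    [2.35,1.2,0,0,0,0],
    [2.35,1.2,0,0,0,0],
    [0,0,0,0,0,0]
  ]
}}

```text
time: 16.28
ee_pos: [0.6668, -0.0172, 0.0874]
tool_rot: [179.9, -0.2, -4.2]
force: [-0.4, 0.1, -3.1]
grip_width: 0.0277
grip_force: 60.0
```

```bash
python3 d.py 662.8 -13 14
python3 - <<'E'
from h import *
for n in("top","side"): np.save(n+'6.npy',eyes.snapshot(n))
cv2.imwrite('pics/g6.png',np.hstack([cv2.resize(np.load('side6.npy')[110:210,150:250],(400,400)),cv2.resize(np.load('top6.npy')[80:180,240:340],(400,400))]))
E
```

```text
t 16.2833 pos [666.8 -17.2  87.4] rot [179.9  -0.2  -4.2] F [-0.4  0.1 -3.1] w 27.7 gf 60.0
tool delta cm [-0.46 -0.4   7.34]
```

View pics/g6.png

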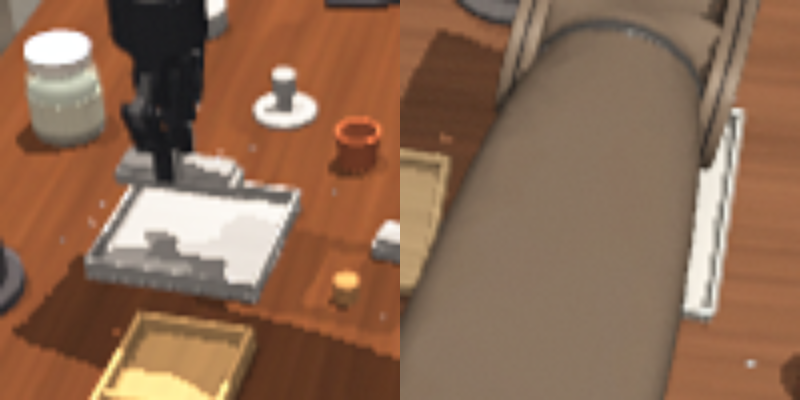

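Call:
{"api": "step_arm", "payload": {
  "deltas": [
    [-0.2,-0.4,1,0,0,0],
    [0,0,1.5,0,0,0],
    [0,0,1.5,0,0,0],
    [0,0,1.2,0,0,0],
    [0,0,0.8,0,0,0],
    [0,0,0.6,0,0,0],
    [0,0,0.4,0,0,0],
    [0,0,0.2,0,0,0],
    [0,0,0,0,0,0],
    [0,0,0,0,0,0]
  ]
}}

```text
time: 17.22
ee_pos: [0.6623, -0.0101, 0.0165]
tool_rot: [180.0, -0.1, -3.9]
force: [-0.2, 0.4, -3.0]
grip_width: 0.0275
grip_force: 60.0
```

Call:
{"api": "step_arm", "payload": {
  "deltas": [
    [0,0,0.1,0,0,0],
    [0,0,0.1,0,0,0],
    [0,0,0,0,0,0]
  ]
}}

```text
time: 17.47
ee_pos: [0.6619, -0.01, 0.0142]
tool_rot: [180.0, -0.0, -3.9]
force: [-0.1, -0.1, -2.1]
grip_width: 0.0275
grip_force: 60.0
```

Call:
{"api": "step_arm", "payload": {
  "deltas": [
    [0,0,0.1,0,0,0],
    [0,0,0,0,0,0]
  ]
}}

```text
time: 17.63
ee_pos: [0.6621, -0.01, 0.0132]
tool_rot: [180.0, -0.0, -3.9]
force: [-0.6, 0.4, -2.6]
grip_width: 0.0275
grip_force: 60.1
```

Call:
{"api": "step_arm", "payload": {
  "deltas": [
    [0,0,0,0,0,0],
    [0,0,0,0,0,0],
    [0,0,0,0,0,0]
  ],
  "hand": 0.15
}}

```text
time: 17.88
ee_pos: [0.6625, -0.0101, 0.0138]
tool_rot: [180.0, -0.1, -3.9]
force: [0.1, -0.2, 0.9]
grip_width: 0.0363
grip_force: 0.0
```

Call:
{"api": "step_arm", "payload": {
  "deltas": [
    [0,0,-0.5,0,0,0],
    [0,0,-1.5,0,0,0],
    [0,0,-2.5,0,0,0],
    [0,0,-2.5,0,0,0],
    [0,0,0,0,0,0]
  ]
}}

```text
time: 18.3
ee_pos: [0.6663, -0.0106, 0.0912]
tool_rot: [179.9, -0.7, -3.9]
force: [1.3, -0.3, 1.5]
grip_width: 0.036
grip_force: 0.0
```

```bash
python3 d.py 450.1 -47.3 60
python3 - <<'E'
from h import *
im=eyes.snapshot("top");hsv=cv2.cvtColor(im,cv2.COLOR_BGR2HSV)
c=comp((hsv[...,1]<70)&(hsv[...,2]>110),np.array((458,317))/1.5625);print(rect("top",c,.018))
E
```

```text
t 18.3 pos [666.3 -10.6  91.2] rot [179.9  -0.7  -3.9] F [ 1.3 -0.3  1.5] w 36.0 gf 0.0
tool delta cm [-21.37   5.11   2.85]
[670.4, -96.5, 187.1, 34.8, -2.4]
```

Call:
{"api": "step_arm", "payload": {
  "deltas": [
    [0,0,0,0,0,4.9],
    [-2.3,0.77,0,0,0,0],
    [-2.3,0.77,0,0,0,0],
    [-2.3,0.77,0,0,0,0],
    [-2.3,0.77,0,0,0,0],
    [-2.3,0.77,0,0,0,0],
    [-2.3,0.77,0,0,0,0],
    [-2.3,0.77,0,0,0,0],
    [-2.3,0.77,0,0,0,0],
    [-2.3,0.77,0,0,0,0]
  ],
  "hand": -0.3
}}

```text
time: 19.18
ee_pos: [0.4451, -0.0469, 0.0826]
tool_rot: [-180.0, 0.0, -8.7]
force: [0.0, 0.4, 0.0]
grip_width: 0.0557
grip_force: 0.0
```

Call:
{"api": "step_arm", "payload": {
  "deltas": [
    [0,0,1,0,0,0],
    [0,0,2,0,0,0],
    [0,0,0,0,0,0],
    [0,0,0,0,0,0]
  ]
}}

```text
time: 19.52
ee_pos: [0.4458, -0.0466, 0.052]
tool_rot: [-180.0, 0.2, -8.8]
force: [0.0, 0.3, 0.1]
grip_width: 0.0556
grip_force: 0.0
```

```bash
python3 d.py 450.1 -47.3 7
```

```text
t 19.5167 pos [445.8 -46.6  52. ] rot [-180.     0.2   -8.8] F [0.  0.3 0.1] w 55.6 gf 0.0
tool delta cm [0.44 0.01 4.5 ]
```

Call:
{"api": "step_arm", "payload": {
  "deltas": [
    [0.4,0,1.2,0,0,0],
    [0,0,1.2,0,0,0],
    [0,0,1,0,0,0],
    [0,0,0.6,0,0,0],
    [0,0,0.3,0,0,0],
    [0,0,0,0,0,0]
  ]
}}

```text
time: 20.02
ee_pos: [0.4503, -0.0474, 0.0094]
tool_rot: [-180.0, 0.1, -8.8]
force: [-0.3, 0.8, 0.3]
grip_width: 0.0558
grip_force: 0.0
```

Call:
{"api": "step_arm", "payload": {
  "deltas": [
    [0,0,0,0,0,0],
    [0,0,0,0,0,0],
    [0,0,0,0,0,0],
    [0,0,0,0,0,0],
    [0,0,0,0,0,0],
    [0,0,0,0,0,0]
  ],
  "hand": 1,
  "newtons": 60
}}

```text
time: 20.52
ee_pos: [0.4513, -0.0476, 0.0109]
tool_rot: [-180.0, -0.1, -8.8]
force: [-1.6, 2.0, 5.1]
grip_width: 0.0267
grip_force: 59.0
```

Call:
{"api": "step_arm", "payload": {
  "deltas": [
    [0,0,-1,0,0,0],
    [0,0,-2,0,0,0],
    [0,0,-2,0,0,0],
    [0,0,-2,0,0,0],
    [0,0,-1,0,0,0],
    [0,0,0,0,0,-5],
    [0,0,0,0,0,0]
  ]
}}

```text
time: 21.1
ee_pos: [0.4506, -0.0476, 0.0904]
tool_rot: [180.0, -0.1, -3.7]
force: [0.5, -0.0, -4.0]
grip_width: 0.027
grip_force: 59.7
```

```bash
python3 d.py 659.3 -69 13
```

```text
t 21.1 pos [450.6 -47.6  90.4] rot [ 1.8e+02 -1.0e-01 -3.7e+00] F [ 0.5 -0.  -4. ] w 27.0 gf 59.7
tool delta cm [20.95  0.8   7.77]
```

Call:
{"api": "step_arm", "payload": {
  "deltas": [
    [2.3,0.08,0,0,0,0],
    [2.3,0.08,0,0,0,0],
    [2.3,0.08,0,0,0,0],
    [2.3,0.08,0,0,0,0],
    [2.3,0.08,0,0,0,0],
    [2.3,0.08,0,0,0,0],
    [2.3,0.08,0,0,0,0],
    [2.3,0.08,0,0,0,0],
    [2.3,0.08,0,0,0,0],
    [0,0,0,0,0,0]
  ]
}}

```text
time: 21.93
ee_pos: [0.6594, -0.0689, 0.0886]
tool_rot: [180.0, -0.1, -3.9]
force: [-0.8, -1.0, -2.6]
grip_width: 0.0268
grip_force: 59.7
```

Call:
{"api": "step_arm", "payload": {
  "deltas": [
    [0,0,1,0,0,0],
    [0,0,1.5,0,0,0],
    [0,0,1.5,0,0,0],
    [0,0,0,0,0,0],
    [0,0,0,0,0,0]
  ]
}}

```text
time: 22.35
ee_pos: [0.6537, -0.0676, 0.0465]
tool_rot: [-179.9, 0.4, -3.8]
force: [-0.4, -0.2, -4.1]
grip_width: 0.0269
grip_force: 59.8
```

```bash
python3 d.py 659.3 -69 16
python3 - <<'E'
from h import *
for n in("top","side"): np.save(n+'7.npy',eyes.snapshot(n))
cv2.imwrite('pics/g7.png',cv2.resize(np.load('side7.npy')[130:200,150:250],(800,560)))
E
```

```text
t 22.35 pos [653.7 -67.6  46.5] rot [-179.9    0.4   -3.8] F [-0.4 -0.2 -4.1] w 26.9 gf 59.8
tool delta cm [0.58 0.11 3.05]
```

View pics/g7.png

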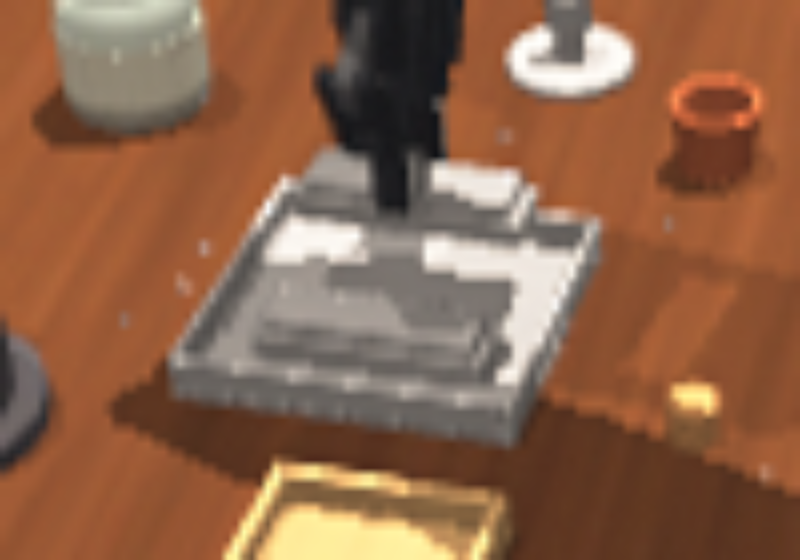

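Bar 1 lies flat in the tray at about (370,330). Bar 2 hangs over the far half at about (420,185). I'll lower it now.

Call:
{"api": "step_arm", "payload": {
  "deltas": [
    [0.5,0.1,0.8,0,0,0],
    [0,0,0.8,0,0,0],
    [0,0,0.6,0,0,0],
    [0,0,0.5,0,0,0],
    [0,0,0.2,0,0,0],
    [0,0,0.1,0,0,0],
    [0,0,0,0,0,0],
    [0,0,0,0,0,0]
  ]
}}

```text
time: 23.12
ee_pos: [0.6618, -0.0696, 0.0201]
tool_rot: [180.0, -0.0, -3.8]
force: [0.5, -0.1, -3.9]
grip_width: 0.0271
grip_force: 59.8
```

Call:
{"api": "step_arm", "payload": {
  "deltas": [
    [0,0,0.1,0,0,0],
    [0,0,0,0,0,0],
    [0,0,0,0,0,0]
  ]
}}

```text
time: 23.37
ee_pos: [0.6617, -0.0696, 0.0192]
tool_rot: [180.0, -0.0, -3.8]
force: [-0.3, -0.2, -3.2]
grip_width: 0.0269
grip_force: 59.8
```

Call:
{"api": "step_arm", "payload": {
  "deltas": [
    [0,0,0.2,0,0,0],
    [0,0,0.2,0,0,0],
    [0,0,0,0,0,0],
    [0,0,0,0,0,0]
  ]
}}

```text
time: 23.7
ee_pos: [0.6619, -0.0697, 0.0151]
tool_rot: [180.0, -0.0, -3.8]
force: [0.5, 0.2, -1.9]
grip_width: 0.0271
grip_force: 60.0
```

Call:
{"api": "step_arm", "payload": {
  "deltas": [
    [0,0,0.05,0,0,0],
    [0,0,0,0,0,0],
    [0,0,0,0,0,0],
    [0,0,0,0,0,0]
  ],
  "hand": 0.15
}}

```text
time: 24.03
ee_pos: [0.6621, -0.0698, 0.0151]
tool_rot: [180.0, -0.1, -3.8]
force: [-1.2, 0.5, 0.1]
grip_width: 0.0363
grip_force: 0.0
```

Call:
{"api": "step_arm", "payload": {
  "deltas": [
    [0,0,-0.5,0,0,0],
    [0,0,-1.5,0,0,0],
    [0,0,-2.5,0,0,0],
    [0,0,-2.5,0,0,0],
    [0,0,-2.5,0,0,0],
    [0,0,0,0,0,0]
  ]
}}

```text
time: 24.53
ee_pos: [0.666, -0.0707, 0.1182]
tool_rot: [179.9, -0.8, -3.7]
force: [1.2, -1.2, 0.8]
grip_width: 0.0361
grip_force: 0.0
```

```bash
python3 d.py 627 -261 60
```

```text
t 24.5333 pos [666.  -70.7 118.2] rot [179.9  -0.8  -3.7] F [ 1.2 -1.2  0.8] w 36.1 gf 0.0
tool delta cm [-2.72 19.23  5.84]
```

Call:
{"api": "step_arm", "payload": {
  "deltas": [
    [-0.34,2.4,0,0,0,0],
    [-0.34,2.4,0,0,0,0],
    [-0.34,2.4,0,0,0,0],
    [-0.34,2.4,0,0,0,0],
    [-0.34,2.4,0,0,0,0],
    [-0.34,2.4,0,0,0,0],
    [-0.34,2.4,0,0,0,0],
    [-0.34,2.4,0,0,0,0],
    [0,0,0,0,0,0],
    [0,0,0,0,0,0]
  ],
  "hand": -0.2
}}

```text
time: 25.37
ee_pos: [0.6217, -0.2608, 0.1101]
tool_rot: [180.0, -0.1, -3.9]
force: [-0.0, 0.4, 0.5]
grip_width: 0.0514
grip_force: 0.0
```

```bash
python3 d.py 627 -262 60
python3 - <<'E'
from h import *
a=np.load('top.npy');b=np.load('side.npy');S=1/1.5625
cr=lambda i,u,v,k:cv2.resize(i[int(v*S)-k:int(v*S)+k,int(u*S)-k:int(u*S)+k],(280,280),interpolation=cv2.INTER_NEAREST)
cv2.imwrite('pics/lids.png',np.vstack([np.hstack([cr(a,587,233,20),cr(a,637,316,20)]),np.hstack([cr(b,346,208,20),cr(b,403,194,20)])]))
print([(int(u*S)-20,int(v*S)-20) for u,v in((587,233),(637,316),(346,208),(403,194))])
E
```

```text
t 25.3667 pos [ 621.7 -260.8  110.1] rot [ 1.8e+02 -1.0e-01 -3.9e+00] F [-0.   0.4  0.5] w 51.4 gf 0.0
tool delta cm [0.53 0.09 5.01]
[(355, 129), (387, 182), (201, 113), (237, 104)]
```

View pics/lids.png

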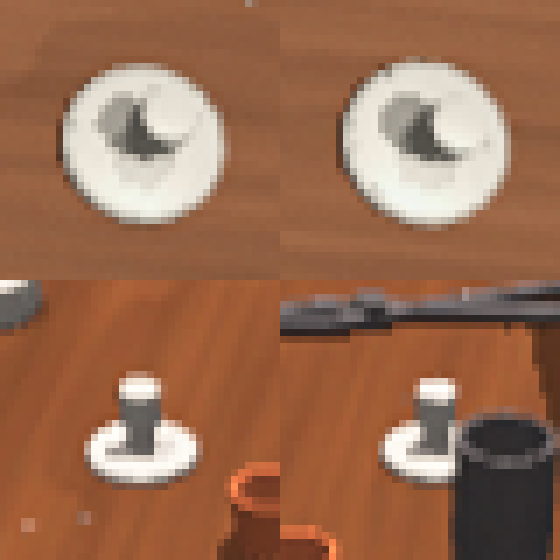

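Call:
{"api": "step_arm", "payload": {
  "deltas": [
    [0.5,0.1,1.5,0,0,0],
    [0,0,2,0,0,0],
    [0,0,2,0,0,0],
    [0,0,1.5,0,0,0],
    [0,0,1,0,0,0],
    [0,0,0.8,0,0,0],
    [0,0,0.4,0,0,0],
    [0,0,0,0,0,0]
  ]
}}

```text
time: 26.03
ee_pos: [0.6266, -0.2603, 0.0167]
tool_rot: [-180.0, 0.1, -3.7]
force: [-0.8, 0.3, 0.4]
grip_width: 0.051
grip_force: 0.0
```

```bash
python3 d.py 627 -262 16
python3 - <<'E'
from h import *
S=eyes.snapshot("side")
cv2.imwrite('pics/g8.png',cv2.resize(S[100:160,190:270],(800,600)))
print(ray("top",[(379.1,144.5)],.046)*1000, ray("top",[(375,148.9),(407.4,202.2)],.006)*1000)
E
```

```text
t 26.0333 pos [ 626.6 -260.3   16.7] rot [-1.8e+02  1.0e-01 -3.7e+00] F [-0.8  0.3  0.4] w 51.0 gf 0.0
tool delta cm [0.05 0.16 0.07]
[[ 628.24598815 -263.65659533]] [[ 628.10928881 -263.54070089]
 [ 485.7458284  -358.5643972 ]]
```

View pics/g8.png

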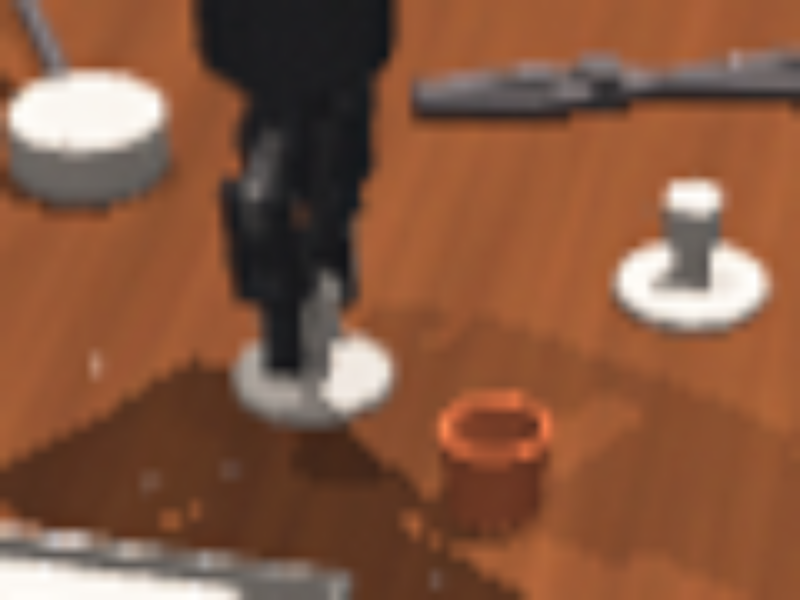

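Call:
{"api": "step_arm", "payload": {
  "deltas": [
    [0,0.1,-0.3,0,0,0],
    [0,0,0,0,0,0],
    [0,0,0,0,0,0],
    [0,0,0,0,0,0],
    [0,0,0,0,0,0],
    [0,0,0,0,0,0],
    [0,0,0,0,0,0]
  ],
  "hand": 1,
  "newtons": 50
}}

```text
time: 26.67
ee_pos: [0.6279, -0.2626, 0.0225]
tool_rot: [179.9, -0.2, -3.8]
force: [0.9, -0.2, 5.9]
grip_width: 0.0222
grip_force: 49.7
```

Call:
{"api": "step_arm", "payload": {
  "deltas": [
    [0,0,-1,0,0,0],
    [0,0,-2,0,0,0],
    [0,0,-2,0,0,0],
    [0,0,-2,0,0,0],
    [0,0,-1,0,0,0],
    [0,0,0,0,0,0]
  ]
}}

```text
time: 27.17
ee_pos: [0.6281, -0.2625, 0.1036]
tool_rot: [179.9, -0.3, -3.8]
force: [-0.2, -0.3, -1.0]
grip_width: 0.0225
grip_force: 49.1
```

```bash
python3 d.py 636 230 40
```

```text
t 27.1667 pos [ 628.1 -262.5  103.6] rot [179.9  -0.3  -3.8] F [-0.2 -0.3 -1. ] w 22.5 gf 49.1
tool delta cm [ -2.47 -49.21   6.23]
```

Call:
{"api": "step_arm", "payload": {
  "deltas": [
    [0,-1.5,0,0,0,0],
    [-0.13,-2.7,0,0,0,0],
    [-0.13,-2.7,0,0,0,0],
    [-0.13,-2.7,0,0,0,0],
    [-0.13,-2.7,0,0,0,0],
    [-0.13,-2.7,0,0,0,0],
    [-0.13,-2.7,0,0,0,0],
    [-0.13,-2.7,0,0,0,0],
    [-0.13,-2.7,0,0,0,0],
    [-0.13,-2.7,0,0,0,0]
  ]
}}

```text
time: 28.0
ee_pos: [0.6298, -0.001, 0.0978]
tool_rot: [-180.0, 0.3, -3.7]
force: [0.5, -0.2, -1.4]
grip_width: 0.0218
grip_force: 49.2
```

Call:
{"api": "step_arm", "payload": {
  "deltas": [
    [-0.13,-2.7,0,0,0,0],
    [-0.13,-2.7,0,0,0,0],
    [-0.13,-2.7,0,0,0,0],
    [-0.13,-2.7,0,0,0,0],
    [-0.13,-2.7,0,0,0,0],
    [-0.13,-2.7,0,0,0,0],
    [-0.13,-2.7,0,0,0,0],
    [-0.1,-2.2,0,0,0,0],
    [0,0,0,0,0,0],
    [0,0,0,0,0,0]
  ]
}}

```text
time: 28.83
ee_pos: [0.6335, 0.2093, 0.0979]
tool_rot: [179.9, 0.2, -3.6]
force: [-0.1, 0.3, -2.6]
grip_width: 0.0225
grip_force: 49.4
```

```bash
python3 d.py 636 230 31
```

```text
t 28.8333 pos [633.5 209.3  97.9] rot [179.9   0.2  -3.6] F [-0.1  0.3 -2.6] w 22.5 gf 49.4
tool delta cm [ 0.15 -2.09  6.69]
```

Call:
{"api": "step_arm", "payload": {
  "deltas": [
    [0.1,-1,0,0,0,0],
    [0.1,-1.1,0,0,0,0],
    [0,0,1,0,0,0],
    [0,0,1.5,0,0,0],
    [0,0,1.5,0,0,0],
    [0,0,1,0,0,0],
    [0,0,0.8,0,0,0],
    [0,0,0.6,0,0,0],
    [0,0,0,0,0,0],
    [0,0,0,0,0,0]
  ]
}}

```text
time: 29.67
ee_pos: [0.639, 0.2283, 0.036]
tool_rot: [180.0, 0.0, -3.8]
force: [-0.4, 0.6, -1.7]
grip_width: 0.0223
grip_force: 49.4
```

```bash
python3 d.py 636 230 29
python3 - <<'E'
from h import *
cv2.imwrite('pics/g9.png',cv2.resize(eyes.snapshot("side")[160:250,140:240],(600,540)))
E
```

```text
t 29.6667 pos [639.  228.3  36. ] rot [180.    0.   -3.8] F [-0.4  0.6 -1.7] w 22.3 gf 49.4
tool delta cm [-0.31 -0.15  0.7 ]
```

View pics/g9.png

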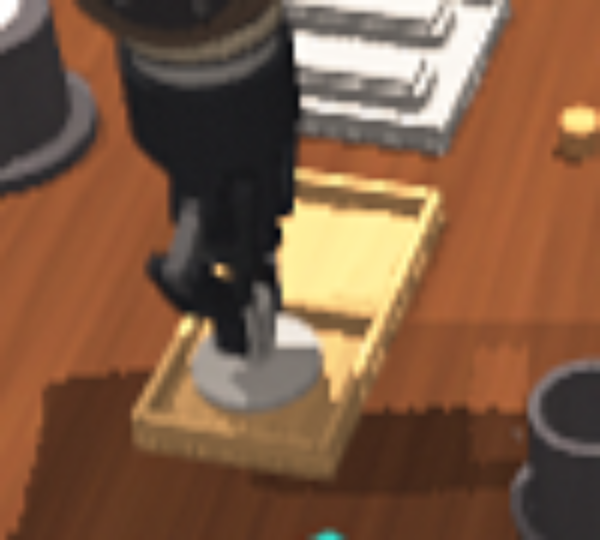

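The lid hangs at about (258,360), centred over the near bay of the wooden tray. Behind it, both bars lie in the steel tray. I'll lower and release it.

Call:
{"api": "step_arm", "payload": {
  "deltas": [
    [-0.3,0,0.3,0,0,0],
    [0,0,0.2,0,0,0],
    [0,0,0.1,0,0,0],
    [0,0,0.1,0,0,0],
    [0,0,0,0,0,0],
    [0,0,0,0,0,0]
  ]
}}

```text
time: 30.22
ee_pos: [0.6361, 0.2287, 0.0295]
tool_rot: [-180.0, -0.0, -3.8]
force: [-0.0, 0.3, -1.9]
grip_width: 0.0221
grip_force: 49.4
```

Call:
{"api": "step_arm", "payload": {
  "deltas": [
    [0,0,0,0,0,0],
    [0,0,0,0,0,0],
    [0,0,0,0,0,0],
    [0,0,0,0,0,0]
  ],
  "hand": 0.1
}}

```text
time: 30.55
ee_pos: [0.6365, 0.2288, 0.03]
tool_rot: [-180.0, -0.1, -3.8]
force: [0.2, 1.1, 0.0]
grip_width: 0.0383
grip_force: 0.0
```

Call:
{"api": "step_arm", "payload": {
  "deltas": [
    [0,0,-0.5,0,0,0],
    [0,0,-1.5,0,0,0],
    [0,0,-2.5,0,0,0],
    [0,0,-2.5,0,0,0],
    [0,0,-2.5,0,0,0],
    [0,3,0,0,0,0],
    [0,4,0,0,0,0],
    [0,4,0,0,0,0],
    [0,4,0,0,0,0],
    [0,4,0,0,0,0]
  ]
}}

```text
time: 31.38
ee_pos: [0.6238, 0.0376, 0.1265]
tool_rot: [180.0, -0.1, -3.7]
force: [0.9, -0.1, 0.2]
grip_width: 0.0384
grip_force: 0.0
```

```bash
python3 d.py 486 -358 90
```

```text
t 31.3833 pos [623.8  37.6 126.5] rot [ 1.8e+02 -1.0e-01 -3.7e+00] F [ 0.9 -0.1  0.2] w 38.4 gf 0.0
tool delta cm [-11.2   40.37   3.62]
```

Call:
{"api": "step_arm", "payload": {
  "deltas": [
    [-0.85,3.1,0,0,0,0],
    [-0.85,3.1,0,0,0,0],
    [-0.85,3.1,0,0,0,0],
    [-0.85,3.1,0,0,0,0],
    [-0.85,3.1,0,0,0,0],
    [-0.85,3.1,0,0,0,0],
    [-0.85,3.1,0,0,0,0],
    [-0.85,3.1,0,0,0,0],
    [-0.85,3.1,0,0,0,0],
    [-0.85,3.1,0,0,0,0]
  ],
  "hand": -0.2
}}

```text
time: 32.22
ee_pos: [0.5183, -0.2664, 0.1263]
tool_rot: [179.9, -0.1, -3.8]
force: [1.7, 0.2, -0.1]
grip_width: 0.0512
grip_force: 0.0
```

Call:
{"api": "step_arm", "payload": {
  "deltas": [
    [-0.85,3.1,0,0,0,0],
    [-0.85,3.1,0,0,0,0],
    [-0.85,2.6,0,0,0,0],
    [0,0,1,0,0,0],
    [0,0,2,0,0,0],
    [0,0,0,0,0,0],
    [0,0,0,0,0,0]
  ]
}}

```text
time: 32.8
ee_pos: [0.4868, -0.3497, 0.0938]
tool_rot: [-179.9, 0.1, -3.7]
force: [0.5, -0.2, 0.0]
grip_width: 0.0512
grip_force: 0.0
```

```bash
python3 d.py 486 -358 20
```

```text
t 32.8 pos [ 486.8 -349.7   93.8] rot [-1.799e+02  1.000e-01 -3.700e+00] F [ 0.5 -0.2  0. ] w 51.2 gf 0.0
tool delta cm [-0.01  0.85  7.38]
```

Call:
{"api": "step_arm", "payload": {
  "deltas": [
    [0,0.85,0,0,0,0],
    [0,0,1,0,0,0],
    [0,0,1.5,0,0,0],
    [0,0,1.5,0,0,0],
    [0,0,1.5,0,0,0],
    [0,0,1,0,0,0],
    [0,0,0.5,0,0,0],
    [0,0,0.3,0,0,0],
    [0,0,0,0,0,0]
  ]
}}

```text
time: 33.55
ee_pos: [0.4868, -0.3592, 0.0212]
tool_rot: [-180.0, 0.0, -3.8]
force: [-0.5, -0.0, -0.6]
grip_width: 0.0513
grip_force: 0.0
```

Call:
{"api": "step_arm", "payload": {
  "deltas": [
    [0,0,0,0,0,0],
    [0,0,0,0,0,0],
    [0,0,0,0,0,0],
    [0,0,0,0,0,0],
    [0,0,0,0,0,0],
    [0,0,0,0,0,0]
  ],
  "hand": 1,
  "newtons": 50
}}

```text
time: 34.05
ee_pos: [0.4875, -0.3599, 0.0227]
tool_rot: [179.9, -0.1, -3.8]
force: [0.3, 0.6, 4.7]
grip_width: 0.0222
grip_force: 49.7
```

Call:
{"api": "step_arm", "payload": {
  "deltas": [
    [0,0,-1,0,0,0],
    [0,0,-2,0,0,0],
    [0,0,-2,0,0,0],
    [0,0,-2,0,0,0],
    [0,0,-2,0,0,0],
    [0,0,-1,0,0,0],
    [0,0,0,0,0,0]
  ]
}}

```text
time: 34.63
ee_pos: [0.4877, -0.3603, 0.124]
tool_rot: [179.8, -0.2, -3.8]
force: [0.2, -0.8, -3.1]
grip_width: 0.0225
grip_force: 49.2
```

```bash
python3 d.py 630 138 40
```

```text
t 34.6333 pos [ 487.7 -360.3  124. ] rot [179.8  -0.2  -3.8] F [ 0.2 -0.8 -3.1] w 22.5 gf 49.2
tool delta cm [ 10.91 -50.68   8.27]
```

Call:
{"api": "step_arm", "payload": {
  "deltas": [
    [0.3,-1.4,0,0,0,0],
    [0.57,-2.7,0,0,0,0],
    [0.57,-2.7,0,0,0,0],
    [0.57,-2.7,0,0,0,0],
    [0.57,-2.7,0,0,0,0],
    [0.57,-2.7,0,0,0,0],
    [0.57,-2.7,0,0,0,0],
    [0.57,-2.7,0,0,0,0],
    [0.57,-2.7,0,0,0,0],
    [0.57,-2.7,0,0,0,0]
  ]
}}

```text
time: 35.47
ee_pos: [0.5562, -0.1037, 0.1189]
tool_rot: [-179.9, 0.2, -3.7]
force: [0.2, 0.2, -2.7]
grip_width: 0.0224
grip_force: 49.3
```

Call:
{"api": "step_arm", "payload": {
  "deltas": [
    [0.57,-2.7,0,0,0,0],
    [0.57,-2.7,0,0,0,0],
    [0.57,-2.7,0,0,0,0],
    [0.57,-2.7,0,0,0,0],
    [0.57,-2.7,0,0,0,0],
    [0.57,-2.7,0,0,0,0],
    [0.57,-2.7,0,0,0,0],
    [0.57,-2.7,0,0,0,0],
    [0.57,-2.7,0,0,0,0],
    [0,0,0,0,0,0]
  ]
}}

```text
time: 36.3
ee_pos: [0.6236, 0.1378, 0.1189]
tool_rot: [-179.9, 0.2, -3.5]
force: [-0.8, -0.2, -2.2]
grip_width: 0.0224
grip_force: 49.5
```

Call:
{"api": "step_arm", "payload": {
  "deltas": [
    [0,0,0,0,0,0],
    [0,0,0,0,0,0]
  ]
}}

```text
time: 36.47
ee_pos: [0.6233, 0.1329, 0.1193]
tool_rot: [180.0, 0.2, -3.7]
force: [0.3, 0.2, -2.4]
grip_width: 0.0224
grip_force: 49.5
```

```bash
python3 d.py 630 138 31
```

```text
t 36.4667 pos [623.3 132.9 119.3] rot [180.    0.2  -3.7] F [ 0.3  0.2 -2.4] w 22.4 gf 49.5
tool delta cm [ 0.67 -0.56  8.83]
```

Call:
{"api": "step_arm", "payload": {
  "deltas": [
    [0.3,-0.3,1,0,0,0],
    [0.2,-0.2,1.5,0,0,0],
    [0,0,1.5,0,0,0],
    [0,0,1.5,0,0,0],
    [0,0,1,0,0,0],
    [0,0,1,0,0,0],
    [0,0,0.6,0,0,0],
    [0,0,0.4,0,0,0],
    [0,0,0,0,0,0],
    [0,0,0,0,0,0]
  ]
}}

```text
time: 37.3
ee_pos: [0.6306, 0.1374, 0.0367]
tool_rot: [-180.0, -0.0, -3.8]
force: [-0.4, 0.3, -3.0]
grip_width: 0.0225
grip_force: 49.6
```

```bash
python3 d.py 630 138 29.3
```

```text
t 37.3 pos [630.6 137.4  36.7] rot [-180.    -0.    -3.8] F [-0.4  0.3 -3. ] w 22.5 gf 49.6
tool delta cm [-0.06 -0.06  0.74]
```

Call:
{"api": "step_arm", "payload": {
  "deltas": [
    [0,0,0.3,0,0,0],
    [0,0,0.2,0,0,0],
    [0,0,0.1,0,0,0],
    [0,0,0.1,0,0,0],
    [0,0,0,0,0,0],
    [0,0,0,0,0,0]
  ]
}}

```text
time: 37.8
ee_pos: [0.6302, 0.1374, 0.0294]
tool_rot: [-180.0, -0.0, -3.8]
force: [0.1, 0.1, -2.7]
grip_width: 0.0227
grip_force: 49.6
```

Call:
{"api": "step_arm", "payload": {
  "deltas": [
    [0,0,0,0,0,0],
    [0,0,0,0,0,0],
    [0,0,0,0,0,0],
    [0,0,0,0,0,0]
  ],
  "hand": 0.1
}}

```text
time: 38.13
ee_pos: [0.6307, 0.1374, 0.0301]
tool_rot: [-180.0, -0.1, -3.8]
force: [-0.1, 0.0, 0.7]
grip_width: 0.0386
grip_force: 0.0
```

Call:
{"api": "step_arm", "payload": {
  "deltas": [
    [0,0,-0.5,0,0,0],
    [0,0,-1.5,0,0,0],
    [0,0,-2.5,0,0,0],
    [0,0,-2.5,0,0,0],
    [0,0,-2.5,0,0,0],
    [0,0,-2.5,0,0,0],
    [0,4,0,0,0,0],
    [0,4,0,0,0,0],
    [0,4,0,0,0,0],
    [0,4,0,0,0,0]
  ]
}}

```text
time: 38.97
ee_pos: [0.6199, -0.0236, 0.1517]
tool_rot: [180.0, -0.2, -3.7]
force: [0.3, -0.8, 0.6]
grip_width: 0.0387
grip_force: 0.0
```

Call:
{"api": "step_arm", "payload": {
  "deltas": [
    [0,4,0,0,0,0],
    [0,4,0,0,0,0],
    [0,4,0,0,0,0],
    [0,4,0,0,0,0],
    [0,4,0,0,0,0],
    [0,4,0,0,0,0],
    [-1,4,0,0,0,0],
    [-1,4,0,0,0,0],
    [-1,4,0,0,0,0],
    [0,0,0,0,0,0]
  ]
}}

```text
time: 39.8
ee_pos: [0.5638, -0.3871, 0.1516]
tool_rot: [179.7, -0.1, -4.1]
force: [0.5, 0.6, 1.1]
grip_width: 0.0385
grip_force: 0.0
```

Run:
```python
from h import *
a=eyes.snapshot("top");b=eyes.snapshot("side");np.save('topf.npy',a);np.save('sidef.npy',b)
cv2.imwrite('pics/f.png',np.vstack([cv2.resize(a[90:215,110:380],(800,370)),np.hstack([cv2.resize(b[130:260,140:290],(266,230)),cv2.resize(b[220:300,190:270],(230,230)),cv2.resize(a[150:220,110:180],(304,230))])]))
```

```text
(no output)
```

View pics/f.png

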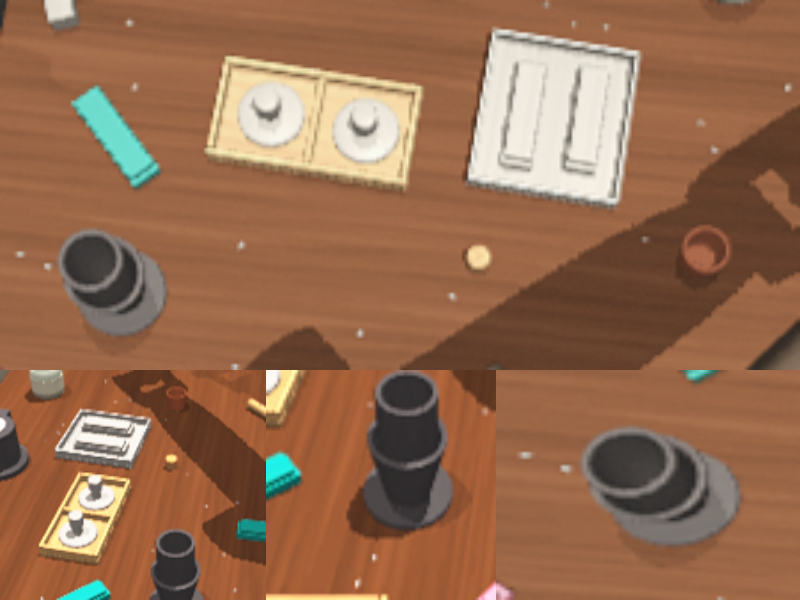

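Run:
```python
from h import *
for z in(.08,.12,.13,.134,.138): print(z,proj("side",[[.450,.344,z]])+.5,proj("top",[[.450,.344,z]])+.5)
b=np.load('sidef.npy');print(ray("top",[(543/1.5625,271/1.5625)],.036))
for n,p in(("top",(140.4,179.1)),("side",(238.5,227.8))):
  print(n,[np.round(ray(n,[p],z)*1000,1).tolist() for z in(.128,.134,.140)])
```

```text
0.08 [[239.55899786 242.06270216]] [[144.76157416 183.40299712]]
0.12 [[239.40786482 231.06658747]] [[141.07042167 179.86527356]]
0.13 [[239.36865758 228.21395317]] [[140.1068097  178.94171574]]
0.134 [[239.35280869 227.06082188]] [[139.71657341 178.56770027]]
0.138 [[239.33686365 225.90069491]] [[139.3235552  178.19101852]]
[[ 0.54142324 -0.18532736]]
top [[[449.0, 342.3]], [[447.7, 340.7]], [[446.5, 339.1]]]
side [[[451.2, 342.5]], [[450.1, 348.2]], [[449.1, 353.9]]]
```

The final picture shows:
- **Bars:** both flat in the steel tray, at (523,115) and (586,118).
- **Lids:** one in each bay, at (270,113) and (365,130).
- **Core:** upright in the sleeve, its foot an estimated 15–20 mm above the sleeve's foot.
- **Crucible:** unmoved, at (706,250).

Handing in.

```bash
python3 -c "
from workcell import ctrl; print(ctrl.sign_off())"
```

```text
the job is handed in; nothing more can be done
None
```

I handed the job in at about 40 s of the 131 s limit: both bars lie flat in the steel tray, one lid stands in each bay of the wooden tray, the core rests loosely in the sleeve, and the crucible is where it was; no verdict came back.

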